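# Load the instrument rack with the sample vials in reverse order

### The job

Transfer the four sample vials from the white preparation rack with the coloured inserts into the four wells of the grey loading rack, in reverse order: the vial at the left end of the preparation rack goes into the right-end well of the loading rack, and so on, as seen from the robot. Leave each vial standing upright on the floor of its own well, let go of everything, and never let a vial tip over.

Things in the scene. Friction and masses are not known exactly. Their poses are not given: they have to be found in the camera images.
- vial_amber_mid (a point): Centre, half-way up (32 mm above its underside), of the brown-amber glass vial with a black cap, 30 mm diameter (cap 26 mm), 64 mm tall; about 45 g, rigid, z up along its axis. It starts upright on the red insert of the preparation rack and may be gripped anywhere on its body.
- vial_02_mid (a point): Centre, half-way up (29 mm above its underside), of the clear glass vial with a white cap, 27 mm diameter (cap 24 mm), 58 mm tall; about 45 g, rigid, z up along its axis. It starts upright on the yellow insert of the preparation rack and may be gripped anywhere on its body.
- vial_03_mid (a point): Centre, half-way up (25 mm above its underside), of the small clear glass vial with a black cap, 24 mm diameter (cap 21 mm), 50 mm tall; about 45 g, rigid, z up along its axis. It starts upright on the green insert of the preparation rack and may be gripped anywhere on its body.
- vial_red_mid (a point): Centre, half-way up (30 mm above its underside), of the opaque white vial with a red cap, 28 mm diameter, 60 mm tall; about 45 g, rigid, z up along its axis. It starts upright on the blue insert of the preparation rack and may be gripped anywhere on its body.
- insert_red: Fixed red square insert, 54x54x7 mm, on the preparation rack; origin at the centre of its underside, z up. A vial stands in its round recess (36 mm wide, 3 mm deep, so the vial's underside is 4 mm above this origin). The insert stays put and shows where its vial came from; which insert is at which position varies.
- insert_yellow: Fixed yellow square insert, 54x54x7 mm, on the preparation rack; origin at the centre of its underside, z up. A vial stands in its round recess (36 mm wide, 3 mm deep, so the vial's underside is 4 mm above this origin). The insert stays put and shows where its vial came from; which insert is at which position varies.
- insert_green: Fixed green square insert, 54x54x7 mm, on the preparation rack; origin at the centre of its underside, z up. A vial stands in its round recess (36 mm wide, 3 mm deep, so the vial's underside is 4 mm above this origin). The insert stays put and shows where its vial came from; which insert is at which position varies.
- insert_blue: Fixed blue square insert, 54x54x7 mm, on the preparation rack; origin at the centre of its underside, z up. A vial stands in its round recess (36 mm wide, 3 mm deep, so the vial's underside is 4 mm above this origin). The insert stays put and shows where its vial came from; which insert is at which position varies.
- prep_rack: White fixed preparation rack, 66 mm (x) by 268 mm (y), base 3 mm thick, end cheeks 14 mm high; origin at the centre of its underside on the worktop. Its y axis runs along the row to the robot's left (turned up to 0.3 rad), x away from the robot. The four inserts stand at y = +93, +31, -31, -93 mm, x = 0.
- load_rack: Grey fixed loading rack, 74 mm (x) by 286 mm (y) over its dark end lugs (16 mm high), plate 10 mm thick, with four round dark-floored wells 46 mm wide and 4 mm deep (floor 6 mm above the origin) at y = +93, +31, -31, -93 mm, x = 0. Origin at the centre of its underside on the worktop; y runs along the row to the robot's left (turned up to 0.3 rad), x away from the robot. It may stand left or right of the preparation rack.

How it is judged:
At the end, for the whole second after the job is handed in: Every vial is at rest, upright (0.12 rad), on a well floor of the loading rack (height within 3 mm, within 14 mm of the well centre along each rack axis), in reversed order: the vial whose insert is first from the left is in the first well from the right, and so on ((not (y of insert_red in the frame of prep_rack between 0.073 and 0.113 m) or y of vial_amber_mid in the frame of load_rack between -0.107 and -0.079 m) and (not (y of insert_red in the frame of prep_rack between 0.011 and 0.051 m) or y of vial_amber_mid in the frame of load_rack between -0.045 and -0.017 m) and (not (y of insert_red in the frame of prep_rack between -0.051 and -0.011 m) or y of vial_amber_mid in the frame of load_rack between 0.017 and 0.045 m) and (not (y of insert_red in the frame of prep_rack between -0.113 and -0.073 m) or y of vial_amber_mid in the frame of load_rack between 0.079 and 0.107 m) and x of vial_amber_mid in the frame of load_rack between -0.014 and 0.014 m and z of vial_amber_mid in the frame of load_rack between 0.035 and 0.041 m and angle between each of vial_amber_mid, vial_02_mid, vial_03_mid, vial_red_mid's own z axis and vertical below 0.12 rad and linear speed of each of vial_amber, vial_02, vial_03, vial_red below 0.02 m/s and (not (y of insert_yellow in the frame of prep_rack between 0.073 and 0.113 m) or y of vial_02_mid in the frame of load_rack between -0.107 and -0.079 m) and (not (y of insert_yellow in the frame of prep_rack between 0.011 and 0.051 m) or y of vial_02_mid in the frame of load_rack between -0.045 and -0.017 m) and (not (y of insert_yellow in the frame of prep_rack between -0.051 and -0.011 m) or y of vial_02_mid in the frame of load_rack between 0.017 and 0.045 m) and (not (y of insert_yellow in the frame of prep_rack between -0.113 and -0.073 m) or y of vial_02_mid in the frame of load_rack between 0.079 and 0.107 m) and x of vial_02_mid in the frame of load_rack between -0.014 and 0.014 m and z of vial_02_mid in the frame of load_rack between 0.032 and 0.038 m and (not (y of insert_green in the frame of prep_rack between 0.073 and 0.113 m) or y of vial_03_mid in the frame of load_rack between -0.107 and -0.079 m) and (not (y of insert_green in the frame of prep_rack between 0.011 and 0.051 m) or y of vial_03_mid in the frame of load_rack between -0.045 and -0.017 m) and (not (y of insert_green in the frame of prep_rack between -0.051 and -0.011 m) or y of vial_03_mid in the frame of load_rack between 0.017 and 0.045 m) and (not (y of insert_green in the frame of prep_rack between -0.113 and -0.073 m) or y of vial_03_mid in the frame of load_rack between 0.079 and 0.107 m) and x of vial_03_mid in the frame of load_rack between -0.014 and 0.014 m and z of vial_03_mid in the frame of load_rack between 0.028 and 0.034 m and (not (y of insert_blue in the frame of prep_rack between 0.073 and 0.113 m) or y of vial_red_mid in the frame of load_rack between -0.107 and -0.079 m) and (not (y of insert_blue in the frame of prep_rack between 0.011 and 0.051 m) or y of vial_red_mid in the frame of load_rack between -0.045 and -0.017 m) and (not (y of insert_blue in the frame of prep_rack between -0.051 and -0.011 m) or y of vial_red_mid in the frame of load_rack between 0.017 and 0.045 m) and (not (y of insert_blue in the frame of prep_rack between -0.113 and -0.073 m) or y of vial_red_mid in the frame of load_rack between 0.079 and 0.107 m) and x of vial_red_mid in the frame of load_rack between -0.014 and 0.014 m and z of vial_red_mid in the frame of load_rack between 0.033 and 0.039 m); the robot touches nothing.
It fails at once if a vial was tipped over (more than 0.7 rad) (angle between any of vial_amber_mid, vial_02_mid, vial_03_mid, vial_red_mid's own z axis and vertical above 0.7 rad).
It also fails if it takes over 104 s, if anything falls off the work surface, if the arm or the gripper's body presses on something with over 40 N, if the wrist force passes 120 N, or if a joint passes its speed limit or range.

### The arm

A 6-joint arm with a two-finger parallel gripper is mounted at the origin on a cart in front of the work surface, level with it; the furniture and walls round the work are solid. World frame = base frame: x ahead of the robot, y to its left, z up, the work surface at z = 0. Lengths are in m, angles in rad, forces in N, time in s.
With the tool pointing down it reaches from about 0.35 to 0.875 m from the base axis. Payload 15.5 kg.
Tool frame: the origin (TCP) lies on the mounting face of the last link; the fingertips stand 173 mm ahead of it and the grasp point (between the pads) lies 155 mm ahead of it; z points along the fingers, y is the direction in which the jaws open and shut (so a half turn about z gives the same grasp; the last joint's range is limited). The gripper opens to 85 mm and grips with 20 to 120 N. Pads are 22 mm wide; open, the fingers measure 114 mm over their backs; the gripper's body (76 mm by 85 mm) begins 54 mm behind the grasp point. The pads swing forward as they close: fully open they stand 13 mm farther back than shut.
Start: joints at [1.246, 0.494, 1.345, -0, 1.302, -0.096], TCP at [0.142, 0.609, 0.405] pointing down, gripper open.
Joint ranges: [-2.91, 2.91], [-0.82, 2.16], [0.22, 2.67], [-1.22, 4.37], [0.12, 2.79], [-3.08, 3.08]. Speed limits (rad/s): [1.89, 1.89, 2.57, 3.01, 3.01, 3.01].

### API

Orientations are given as a unit quaternion [w, x, y, z].
In Python, from plant import arm gives the robot as it stands.
- The arm moves only by the tool servo_tool, never from a script. Its argument "plan" is a list that holds one entry, the list of rows, each a list of 4 numbers: the shift along the tool's x, y, z in mm, then the turn about the tool's z in degrees. In form: [[[tx, ty, tz, yaw], ...]]. A call has exactly 10 rows; each row is the pose to reach, as a shift and turn from the pose commanded when the call began, along the tool's axes at that moment; what a row does not reach only later rows make up. A row lasts 1/10 s, in which the tool goes at most 50 mm and 8.59 degrees, less where a joint would pass 70% of its speed; a pose out of reach is approached as far as the arm can. A call with a gripper value outside its range is refused whole. "gripper" is the closure in counts, from 0 (fully open) to 255 (shut), set as the call begins (left out, the last holds). The fingers move at their own pace and stop on an object; "squeeze" is the grip in N (left out, the last holds). Time passes only in rows, so rows that repeat a pose let the fingers close, or fill a call up. It gives the time, the measured TCP pose, the force and the opening at its end, in the units of the state.
- arm.state(): the state, without advancing time (a new reading comes with each control period).
- arm.camera(name): name is "scene" or "top" or "wrist"; returns the picture (400x640x3 uint8, red, green, blue); there is no depth.
- arm.camera_info(name): a dict with "mtx" (3x3 intrinsics, pixels), "position" and "orientation" of the camera in the world. Camera axes: x right, y up, looking along -z (the intrinsics and any distortion apply to the point x, -y, -z); pixel columns grow to the right and rows downward; lengths in m; the calibration is good to about 2 mm. The wrist camera is an equidistant fisheye: a pixel r from the principal point sees the ray r / f radians off the axis. A picture is of the moment at which its call begins: read the wrist's pose just before it. camera_info takes no time and is no camera call; for the wrist camera it gives the pose at the moment of the call.
- arm.job_done(): hands the job in, once; it reports no verdict.
The state is a dict: "time": time; "joint_pos": joint angles; "qd": joint speeds; "effort": joint torques, N m; "ee_pos": TCP position; "eef_rot": TCP orientation; "wrist_force": force on the tool from outside, world axes, zero at the start; "moment": the same for the moment, N m; "finger_gap": opening from 0.0 (shut) to 1.0 (fully open).
Only numpy, scipy, OpenCV 4.12 (cv2) and the standard library are available. Lean on these libraries where they do the work, as an engineer would, in place of code of your own. Each camera call takes 0.05 s, during which the arm holds its last target.

## Working session

There is one attempt and no reset: what is moved stays moved. The work goes in short steps, Python scripts to look and compute and a tool call to move; the robot and the scene stay as the last step left them, time stands still between calls to the robot, and variables do not carry over. Pictures are saved under pics/ and viewed, and the job is handed in when it is done.

Besides the shell and the picture viewer there is one more tool, called after "Call:" by a JSON object that holds its "name" and its "arguments", one argument or row to a line. servo_tool: Moves the arm, as the interface text tells. Its arguments: {"type":"object","properties":{"plan":{"type":"array"},"gripper":{"type":"number"},"squeeze":{"type":"number"}},"required":["plan"]}

```bash
mkdir -p pics; ls; python3 - <<'E'
from plant import arm
import cv2
s=arm.state(); print(s)
for n in("scene","top","wrist"):
    i=arm.camera_info(n); print(n,i)
    cv2.imwrite(f"pics/{n}0.png",arm.camera(n)[:,:,::-1])
E
```

```text
pics
{'time': 0.0, 'joint_pos': array([ 1.24646812e+00,  4.94163107e-01,  1.34613949e+00,  2.57874778e-05,
        1.30249418e+00, -9.54595815e-02]), 'qd': array([ 8.35770598e-05,  1.71007364e-03, -4.68613194e-04,  2.50962216e-03,
       -6.80084425e-04,  6.81505036e-04]), 'effort': array([ 4.84472956e-03, -8.82173967e+01, -3.83871710e+01,  1.63224659e-04,
        1.01152912e-02,  1.21196288e-05]), 'ee_pos': array([0.14171649, 0.60856326, 0.40410978]), 'eef_rot': array([-1.37601371e-04,  1.14188103e-01,  9.93458965e-01, -5.86260982e-04]), 'wrist_force': array([ 0.19044684,  0.1797476 , -0.00351022]), 'moment': array([ 0.06737452, -0.00335709,  0.05189519]), 'finger_gap': 1.0043990001270244}
scene {'mtx': array([[445.03657785,   0.        , 318.95247356],
       [  0.        , 445.03657785, 200.79608746],
       [  0.        ,   0.        ,   1.        ]]), 'position': array([ 0.21123006, -0.53560112,  0.81388066]), 'orientation': array([ 0.91183491,  0.32380953, -0.08979597, -0.2358838 ])}
top {'mtx': array([[440.60035284,   0.        , 327.03024328],
       [  0.        , 440.60035284, 192.65891631],
       [  0.        ,   0.        ,   1.        ]]), 'position': array([ 0.42778497, -0.02568276,  1.21424313]), 'orientation': array([-0.69842002, -0.03497956,  0.01737385,  0.71462162])}
wrist {'mtx': array([[309.70691629,   0.        , 320.00607206],
       [  0.        , 309.70691629, 198.06105378],
       [  0.        ,   0.        ,   1.        ]]), 'position': array([0.06705715, 0.62467489, 0.37347026]), 'orientation': array([ 0.77421381, -0.11832431, -0.09291171,  0.61478431])}
```

View pics/scene0.png

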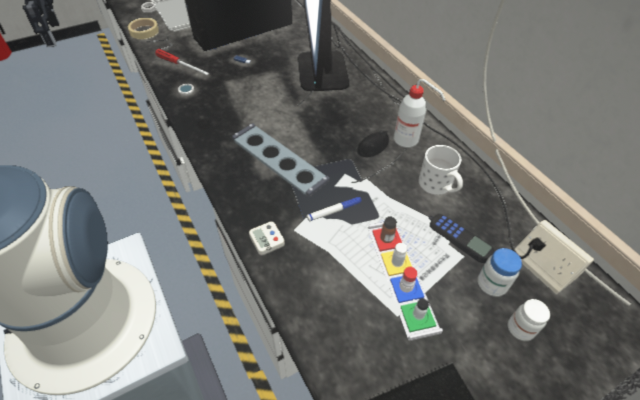

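View pics/top0.png

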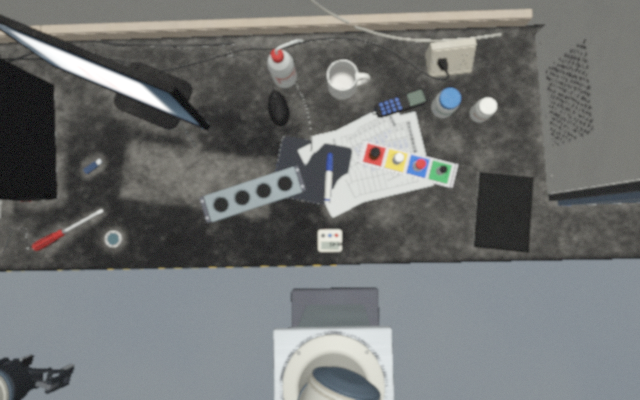

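View pics/wrist0.png

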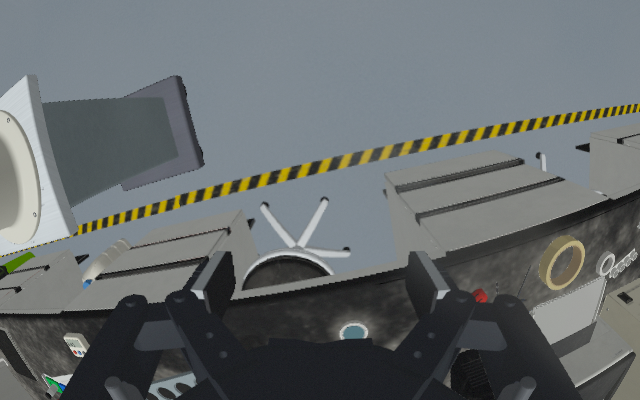

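The top view runs left to right: red, yellow, blue, green on the prep rack at columns 374–440. The loading rack is to the left, with wells at columns 221–285. Next I'll measure them.

```bash
cat > h.py <<'E'
import numpy as np, cv2
from scipy.spatial.transform import Rotation as R
def rot(q): return R.from_quat([q[1],q[2],q[3],q[0]]).as_matrix()
def ray(info,u,v):
    K=info['mtx']; d=np.array([(u-K[0,2])/K[0,0],-(v-K[1,2])/K[1,1],-1.0])
    return rot(info['orientation'])@d
def plane(info,u,v,z):
    d=ray(info,u,v); p=info['position']; return p+d*(z-p[2])/d[2]
def wray(info,u,v):
    K=info['mtx']; x=u-K[0,2]; y=v-K[1,2]; r=np.hypot(x,y); t=r/K[0,0]
    return rot(info['orientation'])@np.array([np.sin(t)*x/r,-np.sin(t)*y/r,-np.cos(t)])
def wplane(info,u,v,z):
    d=wray(info,u,v); p=info['position']; return p+d*(z-p[2])/d[2]
def blobs(m,amin):
    n,l,s,c=cv2.connectedComponentsWithStats(m.astype(np.uint8)*255)
    return [(i,s[i],c[i],l==i) for i in range(1,n) if s[i][4]>=amin]
E
python3 - <<'E'
from h import *
from plant import arm
for cam,roi in (("top",((195,310,160,225),(355,465,135,195))),("scene",((230,335,120,195),(365,450,210,345)))):
    im=cv2.imread(f'pics/{cam}0.png'); info=arm.camera_info(cam)
    hsv=cv2.cvtColor(im,cv2.COLOR_BGR2HSV).astype(int); H,S,V=hsv[...,0],hsv[...,1],hsv[...,2]
    yy,xx=np.mgrid[:400,:640]
    a=roi[1]; inr=(xx>a[0])&(xx<a[1])&(yy>a[2])&(yy<a[3])
    for n,m in dict(red=((H<8)|(H>172)),yellow=(H>18)&(H<32),blue=(H>100)&(H<125),green=(H>45)&(H<80)).items():
        for i,s,c,l in blobs(m&(S>140)&(V>90)&inr,40):
            cn=np.argwhere(l)[:,::-1].astype(np.float32); r=cv2.minAreaRect(cn)
            print(cam,n,s[4],np.round(r[0],1),np.round(r[1],1),np.round(r[2]),plane(info,*r[0],.010).round(4))
    a=roi[0]; inr=(xx>a[0])&(xx<a[1])&(yy>a[2])&(yy<a[3])
    for i,s,c,l in blobs((V<55)&inr,40):
        print(cam,'well',s,c.round(1),plane(info,*c,.008).round(4))
    b=roi[0]; x0,x1,y0,y1=b
    cv2.imwrite(f'pics/{cam}z.png',np.hstack([cv2.resize(im[q[2]:q[3],q[0]:q[1]],(390,300),interpolation=cv2.INTER_CUBIC) for q in roi]))
E
```

```text
top red 161 [373.8 154.7] [15.7 15.8] 15.0 [ 0.6192 -0.1276  0.01  ]
top red 50 [420.5 163.5] [7. 7.] 90.0 [ 0.5915 -0.2545  0.01  ]
top blue 83 [417.5 166. ] [16.  16.2] 14.0 [ 0.5848 -0.2461  0.01  ]
top well [279 178  12  11  92] [284.5 183.1] [0.5468 0.1202 0.008 ]
top well [258 185  11  11  88] [263.1 190.3] [0.5284 0.1796 0.008 ]
top well [237 192  11  11  90] [241.8 197.3] [0.5103 0.2387 0.008 ]
top well [215 199  12  11  92] [220.5 204.4] [0.4923 0.298  0.008 ]
top well [269 199  41  26 685] [292.  212.7] [0.4649 0.1006 0.008 ]
top well [220 216  48   9 212] [240.4 221.6] [0.4437 0.2431 0.008 ]
scene red 229 [387.2 237.5] [21.9 22.4] 70.0 [ 0.6203 -0.1288  0.01  ]
scene red 118 [410.  272.5] [12.1 10.7] 27.0 [ 0.6115 -0.2239  0.01  ]
scene yellow 204 [396.5 261.9] [22.1 22.5] 72.0 [ 0.6018 -0.1894  0.01  ]
scene blue 342 [406.7 287.7] [23.9 28. ] 79.0 [ 0.5846 -0.2491  0.01  ]
scene well [231 121   8  12  81] [234.  125.9] [0.4671 0.3737 0.008 ]
scene well [311 121  24  41 493] [324.5 136.9] [0.6603 0.2187 0.008 ]
scene well [249 137  13   8  81] [254.7 140.2] [0.4931 0.2953 0.008 ]
scene well [231 148  27  47 805] [240.6 172.5] [0.4156 0.2061 0.008 ]
scene well [264 148  13   9  87] [270.2 151.7] [0.5105 0.237  0.008 ]
scene well [281 160  11   9  56] [285.4 163.4] [0.526  0.1811 0.008 ]
scene well [266 180  10  11  61] [270.2 184.9] [0.462  0.1346 0.008 ]
```

View pics/topz.png

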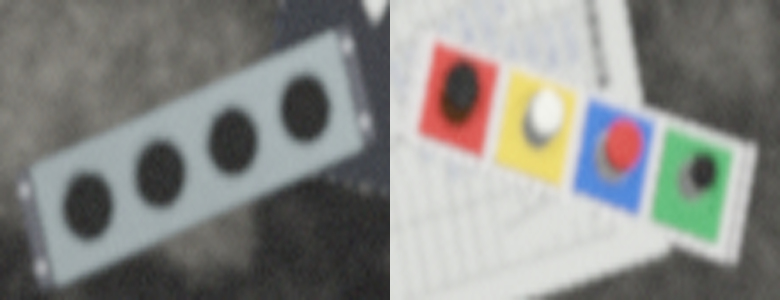

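```bash
cat >> h.py <<'E'
def go(st,x,y,z,yaw):
    "tool-frame shift mm and yaw deg to TCP world x,y,z and world angle of tool y axis (rad)"
    M=rot(st['eef_rot']); d=M.T@(np.array([x,y,z])-st['ee_pos'])*1000
    a=np.arctan2(M[1,1],M[0,1]); t=(a-yaw+np.pi)%(2*np.pi)-np.pi
    return d.round(1),round(np.degrees(t),1), 'tilt',np.degrees(np.arccos(-M[2,2])).round(2)
E
python3 - <<'E'
from h import *
from plant import arm
im=cv2.imread('pics/top0.png'); info=arm.camera_info('top')
hsv=cv2.cvtColor(im,cv2.COLOR_BGR2HSV).astype(int); H,S,V=hsv[...,0],hsv[...,1],hsv[...,2]
yy,xx=np.mgrid[:400,:640]; inr=(xx>355)&(xx<465)&(yy>135)&(yy<195)
C=[]
for n,m in dict(red=((H<8)|(H>172))&(xx<400),yellow=(H>15)&(H<35),blue=(H>100)&(H<125),green=(H>40)&(H<85)).items():
    b=max(blobs(m&(S>95)&(V>70)&inr,40),key=lambda b:b[1][4])
    r=cv2.minAreaRect(np.argwhere(b[3])[:,::-1].astype(np.float32)); p=plane(info,*r[0],.01); C.append(p); print(n,b[1][4],r,p.round(4))
C=np.array(C); k=np.array([93,31,-31,-93])/1e3
def fit(C):
    A=np.polyfit(k,C[:,:2],1); u=A[0]; print('centre',A[1].round(4),'scale',np.linalg.norm(u).round(4),'yaw',np.arctan2(-u[0],u[1]).round(4)); 
    yw=np.arctan2(-u[0],u[1]); print((A[1]+np.outer(k,[-np.sin(yw),np.cos(yw)])).round(4))
fit(C)
W=np.array([plane(info,*c,.008) for c in [(220.5,204.4),(241.8,197.3),(263.1,190.3),(284.5,183.1)]]); fit(W)
# monitor lower-right end: top pixel (207,127) at several heights -> scene pixel
si=arm.camera_info('scene')
for z in (0,.1,.2,.3,.4,.5,.6):
    p=plane(info,207,127,z); q=rot(si['orientation']).T@(p-si['position']); K=si['mtx']
    print(z,p.round(3),(K[0,2]+K[0,0]*q[0]/-q[2]).round(),(K[1,2]-K[1,1]*q[1]/-q[2]).round())
# caps
for n,u,v,z in (("amber",374,153,.071),("white",398,158,.065),("red",420.5,163.5,.067),("green",443,169,.057)): print(n,plane(info,u,v,z).round(4))
s=cv2.imread('pics/scene0.png')
cv2.imwrite('pics/mon.png',np.hstack([cv2.resize(s[0:150,240:390],(400,400)),cv2.resize(im[20:170,80:230],(400,400))]))
E
```

```text
red 244 ((373.873046875, 154.4653778076172), (17.716569900512695, 17.804277420043945), 15.255118370056152) [ 0.6198 -0.1279  0.01  ]
yellow 190 ((395.7059326171875, 160.17648315429688), (17.46256446838379, 17.947635650634766), 14.03624439239502) [ 0.6024 -0.1872  0.01  ]
blue 162 ((417.52947998046875, 165.8823699951172), (17.947635650634766, 17.947635650634766), 14.03624439239502) [ 0.5851 -0.2462  0.01  ]
green 198 ((439.558837890625, 171.76470947265625), (16.97749137878418, 16.73495864868164), 14.03624439239502) [ 0.5674 -0.3055  0.01  ]
centre [ 0.5937 -0.2167] scale 0.9952 yaw -0.2866
[[ 0.6199 -0.1275]
 [ 0.6024 -0.1869]
 [ 0.5849 -0.2464]
 [ 0.5674 -0.3059]]
centre [0.5195 0.2091] scale 0.9999 yaw 0.2979
[[0.4922 0.298 ]
 [0.5104 0.2387]
 [0.5286 0.1794]
 [0.5468 0.1202]]
0 [0.712 0.337 0.   ] 319.0 108.0
0.1 [0.688 0.308 0.1  ] 318.0 87.0
0.2 [0.665 0.278 0.2  ] 316.0 62.0
0.3 [0.641 0.248 0.3  ] 313.0 31.0
0.4 [0.618 0.218 0.4  ] 310.0 -6.0
0.5 [0.595 0.188 0.5  ] 306.0 -54.0
0.6 [0.571 0.158 0.6  ] 301.0 -116.0
amber [ 0.6139 -0.1231  0.071 ]
white [ 0.6   -0.186  0.065]
red [ 0.5837 -0.2437  0.067 ]
green [ 0.569  -0.3038  0.057 ]
```

View pics/mon.png

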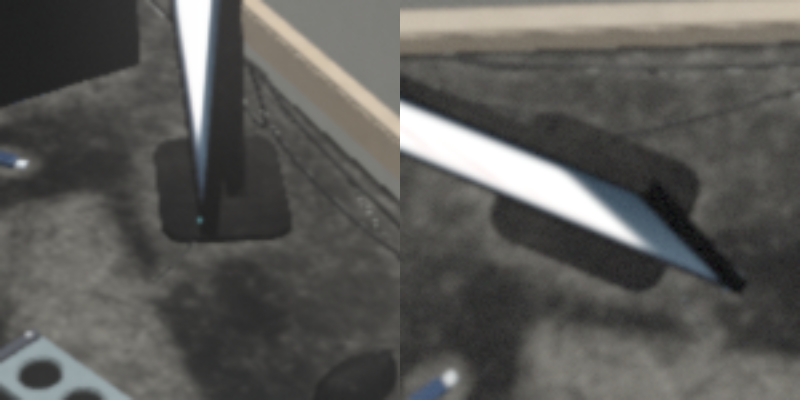

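The top and scene measurements agree to about 2 mm, and the spacings match 62 mm. The monitor corner, at about (0.69, 0.31), clears the loading rack. Next I move above the amber vial.

```bash
python3 - <<'E'
from h import *
from plant import arm
print(go(arm.state(),.6199,-.1275,.32,-.2866))
E
```

```text
(array([-632.7, -608.4,   84.7]), np.float64(93.3), 'tilt', np.float64(0.05))
```

Call:
{"name": "servo_tool", "arguments": {
  "plan": [
    [[-20,-20,3,3],[-50,-48,7,8],[-82,-79,11,13],[-115,-110,15,18],[-148,-142,20,23],[-181,-174,24,28],[-214,-206,28,33],[-247,-238,33,38],[-280,-270,37,43],[-313,-302,42,48]]
  ]
}}

```text
time: 1.15
ee_pos: [0.3787, 0.2419, 0.3626]
eef_rot: [0.0, 0.51, 0.86, 0.0]
wrist_force: [0.7, 0.1, 0.1]
finger_gap: 1.001
```

```bash
python3 - <<'E'
from h import *
from plant import arm
print(arm.state()['ee_pos'],go(arm.state(),.6199,-.1275,.32,-.2866))
E
```

```text
[0.37872835 0.24192676 0.36263789] (array([-439.9,   34.1,   42.7]), np.float64(45.1), 'tilt', np.float64(0.02))
```

Call:
{"name": "servo_tool", "arguments": {
  "plan": [
    [[-45,4,5,5],[-92,7,9,10],[-140,11,14,15],[-188,15,19,20],[-236,18,23,25],[-284,22,28,30],[-332,26,33,35],[-378,29,37,40],[-418,32,41,44],[-440,34,43,45]]
  ]
}}

```text
time: 2.15
ee_pos: [0.6216, -0.1281, 0.319]
eef_rot: [0.0, 0.801, 0.599, -0.0]
wrist_force: [-0.1, 0.4, 0.3]
finger_gap: 1.003
```

```bash
python3 - <<'E'
from h import *
from plant import arm
i=arm.camera_info('wrist');im=arm.camera('wrist')[:,:,::-1]
cv2.imwrite('pics/w1.png',im)
s=arm.state();print(s['ee_pos'],s['wrist_force'],go(s,.6199,-.1275,.32,-.2866))
np.save('w1.npy',np.r_[i['position'],i['orientation']])
E
```

```text
[ 0.62267457 -0.12968439  0.31883091] [ 0.34831518 -2.44521698  0.20135089] (array([ 1.3, -3.3, -1.2]), np.float64(0.0), 'tilt', np.float64(0.09))
```

View pics/w1.png

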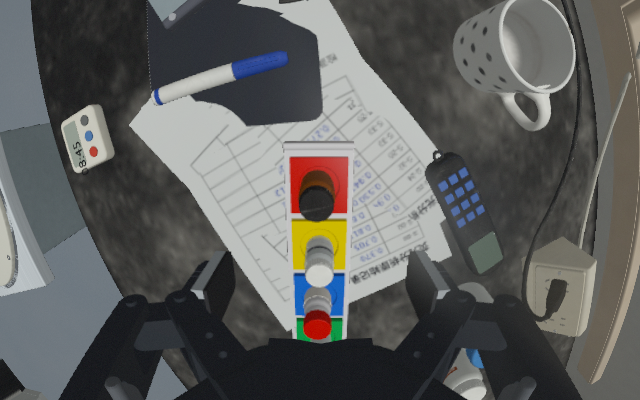

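The wrist view shows the amber cap at about (317,207) and the red insert centre at about (320,186), aligned with the jaws. I'll check both against the ray cast.

```bash
python3 - <<'E'
from h import *
from plant import arm
a=np.load('w1.npy'); info=dict(mtx=arm.camera_info('wrist')['mtx'],position=a[:3],orientation=a[3:])
im=cv2.imread('pics/w1.png'); hsv=cv2.cvtColor(im,cv2.COLOR_BGR2HSV).astype(int); H,S,V=hsv[...,0],hsv[...,1],hsv[...,2]
yy,xx=np.mgrid[:400,:640]; inr=(xx>270)&(xx<370)&(yy>130)&(yy<345)
for n,m in dict(red=((H<8)|(H>172))&(yy<225),yellow=(H>18)&(H<35),blue=(H>100)&(H<125)).items():
    b=max(blobs(m&(S>120)&(V>90)&inr,40),key=lambda b:b[1][4])
    r=cv2.minAreaRect(np.argwhere(b[3])[:,::-1].astype(np.float32)); P=[wplane(info,*c,.01) for c in cv2.boxPoints(r)]; print(n,r, np.mean(P,0).round(4),[np.linalg.norm(P[i]-P[i-1]).round(3) for i in range(4)])
m=(V<45)&inr&(yy>185)&(yy<225)
b=max(blobs(m,40),key=lambda b:b[1][4]); print(b[1])
for n,u,v,z in(("amb",317,209,.071),("wh",319,275,.065),("redcap",317.5,326,.067)): print(n,wplane(info,u,v,z).round(4))
E
```

```text
red ((318.4999694824219, 184.49998474121094), (56.99999237060547, 54.99999237060547), -0.0) [ 0.6202 -0.1273  0.01  ] [np.float64(0.055), np.float64(0.053), np.float64(0.052), np.float64(0.053)]
yellow ((319.0, 243.5), (49.0, 54.0), 90.0) [ 0.6034 -0.186   0.01  ] [np.float64(0.055), np.float64(0.052), np.float64(0.055), np.float64(0.056)]
blue ((334.0, 294.0), (42.0, 18.0), 90.0) [ 0.6016 -0.2497  0.01  ] [np.float64(0.057), np.float64(0.019), np.float64(0.057), np.float64(0.02)]
[299 186  34  25 470]
amb [ 0.6188 -0.1291  0.071 ]
wh [ 0.603  -0.1878  0.065 ]
redcap [ 0.586  -0.2403  0.067 ]
```

```bash
cat >> h.py <<'E'
import json,os
def track(p,a,row):
    M=np.array([[-np.sin(a)*-1,0,0]]) if 0 else None
    ty=np.array([np.cos(a),np.sin(a),0]); tz=np.array([0,0,-1.]); tx=np.cross(ty,tz)
    return p+(tx*row[0]+ty*row[1]+tz*row[2])/1000, a-np.radians(row[3])
def to(p,a,x,y,z,yaw):
    ty=np.array([np.cos(a),np.sin(a),0]); tz=np.array([0,0,-1.]); tx=np.cross(ty,tz)
    d=(np.array([x,y,z])-p)*1000
    return np.round([d@tx,d@ty,d@tz,np.degrees((a-yaw+np.pi)%(2*np.pi)-np.pi)],1)
E
python3 - <<'E'
from h import *
p,a=np.array([.14171649,.60856,.4045]),np.arctan2(.9739,.2269)
for r in ([-313,-302,42,48],[-440,34,43,45]): p,a=track(p,a,r); print(p,a)
print(to(p,a,.6195,-.1282,.198,-.2866))
from plant import arm
s=arm.state();print(s['ee_pos'],s['time'])
E
```

```text
[0.37802755 0.24341608 0.3625    ] 0.5041407105969404
[ 0.62034191 -0.12541959  0.3195    ] -0.28125745280050785
[ -2.9  -0.  121.5   0.3]
[ 0.62267457 -0.12968439  0.31883091] 2.2
```

Call:
{"name": "servo_tool", "arguments": {
  "plan": [
    [[-3,0,5,0],[-3,0,20,0],[-3,0,38,0],[-3,0,56,0],[-3,0,74,0],[-3,0,91,0],[-3,0,105,0],[-3,0,115,0],[-3,0,121,0],[-3,0,121,0]]
  ]
}}

```text
time: 3.2
ee_pos: [0.6194, -0.1279, 0.1981]
eef_rot: [-0.0, 0.799, 0.601, -0.0]
wrist_force: [0.7, 0.5, -0.2]
finger_gap: 1.002
```

```bash
python3 - <<'E'
from h import *
from plant import arm
im=arm.camera('wrist')[:,:,::-1]
cv2.imwrite('pics/w2.png',im)
s=arm.state();print(s['ee_pos'],s['wrist_force'],go(s,.6195,-.1282,.198,-.2866))
E
```

```text
[ 0.61965355 -0.12802465  0.19876585] [ 0.59950972 -0.4945053  -0.42857963] (array([-0.2, -0.1,  0.8]), np.float64(0.3), 'tilt', np.float64(0.0))
```

View pics/w2.png

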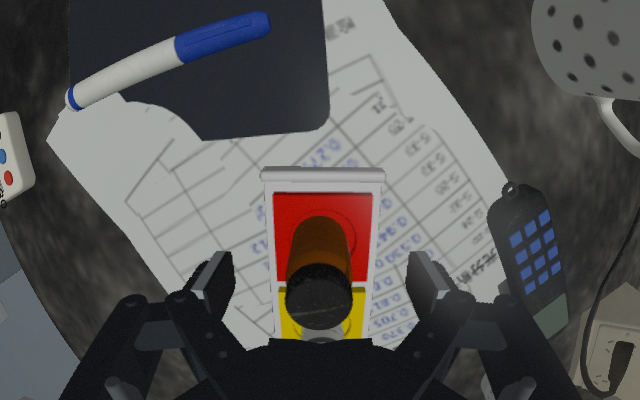

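The amber vial sits at (320,270), centred between the pads at (220,275) and (420,275). Closing.

Call:
{"name": "servo_tool", "arguments": {
  "plan": [
    [[0,0,0,0],[0,0,0,0],[0,0,0,0],[0,0,0,0],[0,0,0,0],[0,0,0,0],[0,0,0,0],[0,0,0,0],[0,0,0,0],[0,0,0,0]]
  ],
  "gripper": 255,
  "squeeze": 30
}}

```text
time: 4.25
ee_pos: [0.6197, -0.1282, 0.1991]
eef_rot: [0.0, 0.799, 0.601, 0.0]
wrist_force: [-2.0, 0.1, 5.1]
finger_gap: 0.346
```

```bash
python3 - <<'E'
from h import *
from plant import arm
im=arm.camera('wrist')[:,:,::-1]
cv2.imwrite('pics/w3.png',im)
s=arm.state();print(s['ee_pos'],s['wrist_force'],s['finger_gap'])
E
```

```text
[ 0.61968459 -0.12815263  0.1990491 ] [-1.65253429  0.14583287  6.27195988] 0.344845178858517
```

View pics/w3.png

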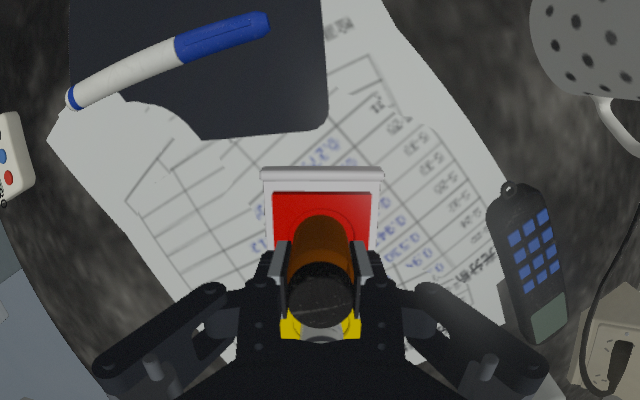

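```bash
python3 - <<'E'
from h import *
p,a=np.array([.62034191,-.12541959,.3195]),-.28125745
p,a=track(p,a,[-3,0,121,0]); print(p,a)
print(to(p,a,.5468,.1202,.30,.2979))
E
```

```text
[ 0.61950922 -0.12830171  0.1985    ] -0.28125745
[ 218.6 -138.8 -101.5  -33.2]
```

Call:
{"name": "servo_tool", "arguments": {
  "plan": [
    [[0,0,-8,0],[0,0,-28,0],[4,-3,-50,-1],[16,-10,-72,-3],[36,-23,-88,-6],[62,-39,-97,-10],[92,-58,-101,-14],[124,-79,-101,-19],[156,-99,-101,-24],[184,-117,-101,-28]]
  ]
}}

```text
time: 5.3
ee_pos: [0.5575, 0.0827, 0.3002]
eef_rot: [0.0, 0.629, 0.778, 0.0]
wrist_force: [0.4, -0.0, -0.5]
finger_gap: 0.34
```

Call:
{"name": "servo_tool", "arguments": {
  "plan": [
    [[0,0,0,0],[0,0,0,0],[0,0,0,0],[0,0,0,0],[0,0,0,0],[0,0,0,0],[0,0,0,0],[0,0,0,0],[0,0,0,0],[0,0,0,0]]
  ]
}}

```text
time: 6.3
ee_pos: [0.5583, 0.0812, 0.2997]
eef_rot: [0.0, 0.63, 0.777, 0.0]
wrist_force: [0.6, 0.2, -0.6]
finger_gap: 0.345
```

```bash
python3 - <<'E'
from h import *
from plant import arm
p,a=np.array([.61950922,-.12830171,.1985]),-.28125745
p,a=track(p,a,[184,-117,-101,-28]); print(p,a)
print(to(p,a,.5468,.1202,.199,.2979))
i=arm.camera_info('wrist')
im=arm.camera('wrist')[:,:,::-1]
cv2.imwrite('pics/w4.png',im)
s=arm.state();print(s['ee_pos'],s['wrist_force'],s['finger_gap'])
np.save('w4.npy',np.r_[i['position'],i['orientation']])
E
```

```text
[0.55817824 0.08094339 0.2995    ] 0.20743474055841227
[ 40.8  -3.  100.5  -5.2]
[0.55825651 0.08117069 0.29965907] [ 0.28352448  0.54106871 -0.77921045] 0.34009279913479656
```

View pics/w4.png

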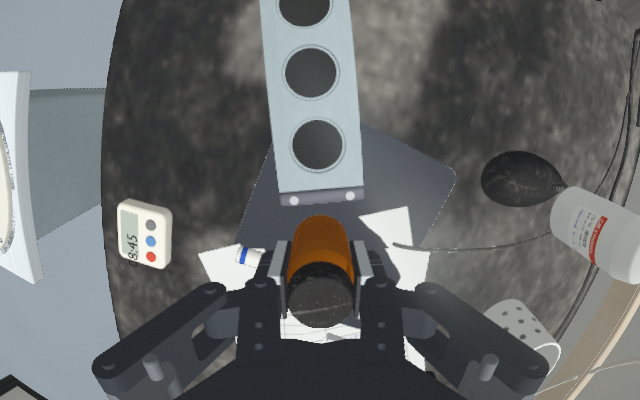

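Amber is held upright at (320,250). The wells appear at (317,145), (310,72) and further up the image. I'll check their positions.

```bash
python3 - <<'E'
from h import *
from plant import arm
a=np.load('w4.npy'); info=dict(mtx=arm.camera_info('wrist')['mtx'],position=a[:3],orientation=a[3:])
im=cv2.imread('pics/w4.png'); V=cv2.cvtColor(im,cv2.COLOR_BGR2GRAY)
yy,xx=np.mgrid[:400,:640]
for x,y in((317,145),(310,72)):
    b=max(blobs((V<80)&(np.hypot(xx-x,yy-y)<29),100),key=lambda b:b[1][4]); c=max(cv2.findContours(b[3].astype(np.uint8),0,1)[0],key=cv2.contourArea)[:,0]
    P=np.array([wplane(info,*q,.006)[:2] for q in c]).astype(np.float32); print(cv2.fitEllipse(P*1000))
E
```

```text
((543.9738159179688, 118.61454772949219), (33.48618698120117, 42.836544036865234), 34.775638580322266)
((528.3112182617188, 179.67625427246094), (40.525142669677734, 40.97665023803711), 112.14131164550781)
```

Call:
{"name": "servo_tool", "arguments": {
  "plan": [
    [[8,-1,0,-1],[22,-2,0,-3],[34,-3,2,-5],[41,-3,15,-5],[41,-3,35,-5],[41,-3,56,-5],[41,-3,75,-5],[41,-3,89,-5],[41,-3,96,-5],[41,-3,99,-5]]
  ]
}}

```text
time: 7.35
ee_pos: [0.5465, 0.121, 0.1996]
eef_rot: [-0.001, 0.595, 0.803, -0.0]
wrist_force: [0.1, 0.0, -0.6]
finger_gap: 0.343
```

```bash
python3 - <<'E'
from h import *
from plant import arm
p,a=np.array([.55817824,.08094339,.2995]),.20743474
p,a=track(p,a,[41,-3,99,-5]); print(p,a)
i=arm.camera_info('wrist')
im=arm.camera('wrist')[:,:,::-1]
cv2.imwrite('pics/w5.png',im)
s=arm.state();print(s['ee_pos'],s['wrist_force'],s['finger_gap'])
E
```

```text
[0.54679859 0.1204466  0.2005    ] 0.2947012025997165
[0.54664609 0.12091395 0.19983951] [ 0.09772514  0.28365554 -0.68322015] 0.34338907845820393
```

View pics/w5.png

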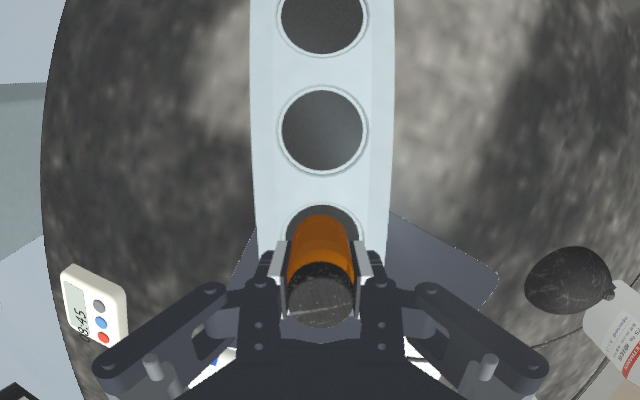

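Amber is in the well opening at about (320,240) with no contact force yet. Lowering to touch.

Call:
{"name": "servo_tool", "arguments": {
  "plan": [
    [[0,0,0.5,0],[0,0,1,0],[0,0,1.5,0],[0,0,2,0],[0,0,2.5,0],[0,0,2.5,0],[0,0,2.5,0],[0,0,2.5,0],[0,0,2.5,0],[0,0,2.5,0]]
  ]
}}

```text
time: 8.4
ee_pos: [0.5469, 0.1206, 0.1982]
eef_rot: [0.0, 0.596, 0.803, 0.0]
wrist_force: [-1.3, -0.9, -0.1]
finger_gap: 0.343
```

Call:
{"name": "servo_tool", "arguments": {
  "plan": [
    [[0,0,0,0],[0,0,0,0],[0,0,0,0],[0,0,0,0],[0,0,0,0],[0,0,0,0],[0,0,0,0],[0,0,-5,0],[0,0,-15,0],[0,0,-30,0]]
  ],
  "gripper": 60
}}

```text
time: 9.4
ee_pos: [0.5467, 0.1206, 0.2287]
eef_rot: [-0.0, 0.596, 0.803, -0.0]
wrist_force: [0.1, -0.1, -0.4]
finger_gap: 0.762
```

```bash
python3 - <<'E'
from h import *
from plant import arm
p,a=np.array([.54679859,.1204466,.2005]),.2947012
p,a=track(p,a,[0,0,-27.5,0]); print(p,a)
im=arm.camera('wrist')[:,:,::-1]
cv2.imwrite('pics/w6.png',im)
s=arm.state();print(s['ee_pos'],s['wrist_force'],s['finger_gap'])
print(to(p,a,.603,-.1872,.30,-.2866))
E
```

```text
[0.54679859 0.1204466  0.228     ] 0.2947012
[0.54743948 0.12073544 0.23118704] [2.19986394 0.95793552 3.73520575] 0.7672910776675917
[-310.7  -35.6  -72.    33.3]
```

View pics/w6.png

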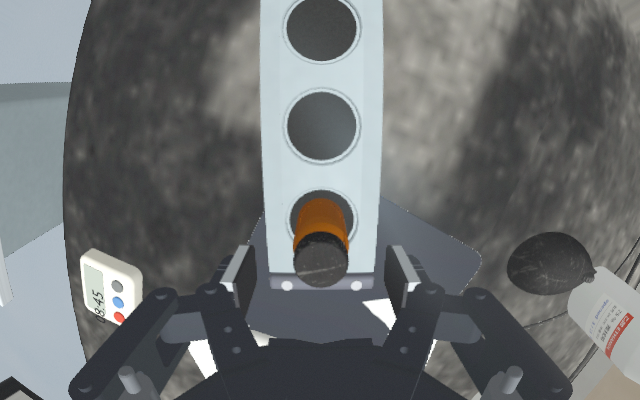

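Amber is upright in its well at (320,215). Next is the white-cap vial.

Call:
{"name": "servo_tool", "arguments": {
  "plan": [
    [[-3,0,-20,0],[-16,-2,-45,2],[-45,-5,-65,5],[-85,-10,-72,9],[-128,-15,-72,14],[-171,-20,-72,19],[-214,-25,-72,23],[-254,-29,-72,27],[-290,-33,-72,31],[-311,-36,-72,33]]
  ]
}}

```text
time: 10.45
ee_pos: [0.603, -0.1901, 0.3008]
eef_rot: [0.001, 0.8, 0.599, 0.0]
wrist_force: [-0.5, 1.7, -0.7]
finger_gap: 0.766
```

Call:
{"name": "servo_tool", "arguments": {
  "plan": [
    [[0,0,0,0],[0,0,10,0],[0,0,25,0],[0,0,42,0],[0,0,59,0],[0,0,75,0],[0,0,88,0],[0,0,98,0],[0,0,104,0],[0,0,105,0]]
  ]
}}

```text
time: 11.45
ee_pos: [0.6027, -0.1871, 0.1946]
eef_rot: [-0.0, 0.799, 0.601, -0.0]
wrist_force: [0.2, -0.9, 0.8]
finger_gap: 0.763
```

```bash
python3 - <<'E'
from h import *
from plant import arm
p,a=np.array([.54679859,.1204466,.228]),.2947012
for r in ([-311,-36,-72,33],[0,0,105,0]):p,a=track(p,a,r); print(p,a)
im=arm.camera('wrist')[:,:,::-1]
cv2.imwrite('pics/w7.png',im)
s=arm.state();print(s['ee_pos'],s['wrist_force'],s['finger_gap'])
E
```

```text
[ 0.60268176 -0.18760221  0.3       ] -0.2812574531581288
[ 0.60268176 -0.18760221  0.195     ] -0.2812574531581288
[ 0.60280857 -0.18723006  0.19499662] [0.60739863 0.29411616 0.52339052] 0.7636033040076794
```

View pics/w7.png

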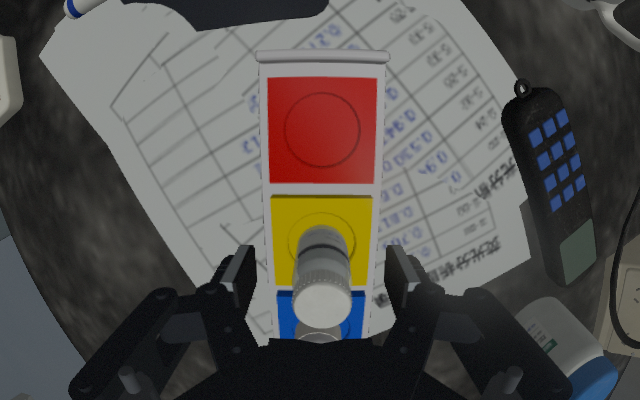

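White-cap vial is centred between the pads at (322,270). Closing.

Call:
{"name": "servo_tool", "arguments": {
  "plan": [
    [[0,0,0,0],[0,0,0,0],[0,0,0,0],[0,0,0,0],[0,0,0,0],[0,0,0,0],[0,0,0,0],[0,0,0,0],[0,0,0,0],[0,0,0,0]]
  ],
  "gripper": 255,
  "squeeze": 30
}}

```text
time: 12.5
ee_pos: [0.6029, -0.1875, 0.1958]
eef_rot: [0.0, 0.799, 0.601, 0.0]
wrist_force: [-1.4, 0.9, 6.3]
finger_gap: 0.308
```

```bash
python3 - <<'E'
from h import *
p,a=np.array([.60268176,-.18760221,.195]),-.28125745
print(to(p,a,.5286,.1794,.3,.2979))
E
```

```text
[ 332.  -173.  -105.   -33.2]
```

Call:
{"name": "servo_tool", "arguments": {
  "plan": [
    [[0,0,-8,0],[0,0,-28,0],[4,-2,-52,0],[16,-8,-76,-2],[40,-21,-94,-4],[74,-39,-103,-7],[112,-58,-105,-11],[152,-79,-105,-15],[192,-100,-105,-19],[232,-121,-105,-23]]
  ]
}}

```text
time: 13.5
ee_pos: [0.5503, 0.0706, 0.3008]
eef_rot: [0.0, 0.662, 0.749, 0.0]
wrist_force: [1.3, 0.2, 1.1]
finger_gap: 0.307
```

Call:
{"name": "servo_tool", "arguments": {
  "plan": [
    [[35,-4,0,-4],[62,-7,0,-7],[84,-11,0,-9],[99,-13,0,-10],[106,-14,0,-10],[106,-14,0,-10],[106,-14,0,-10],[106,-14,0,-10],[106,-14,0,-10],[106,-14,0,-10]]
  ]
}}

```text
time: 14.5
ee_pos: [0.5245, 0.1722, 0.3002]
eef_rot: [0.0, 0.596, 0.803, -0.0]
wrist_force: [0.2, 0.1, -1.0]
finger_gap: 0.306
```

```bash
python3 - <<'E'
from h import *
from plant import arm
p,a=np.array([.60268176,-.18760221,.195]),-.28125745
for r in ([232,-121,-105,-23],[106,-14,0,-10]):p,a=track(p,a,r); print(p,a)
print(to(p,a,.5286,.1794,.1955,.2979))
im=arm.camera('wrist')[:,:,::-1]
cv2.imwrite('pics/w8.png',im)
s=arm.state();print(s['ee_pos'],s['wrist_force'],s['finger_gap'])
E
```

```text
[0.55083102 0.06886709 0.3       ] 0.12016827795869578
[0.52422478 0.17242436 0.3       ] 0.29470120315812875
[  5.4   6.2 104.5  -0.2]
[0.52441867 0.1722631  0.30014955] [ 0.09973172  0.03394155 -0.40270468] 0.3069384226997728
```

View pics/w8.png

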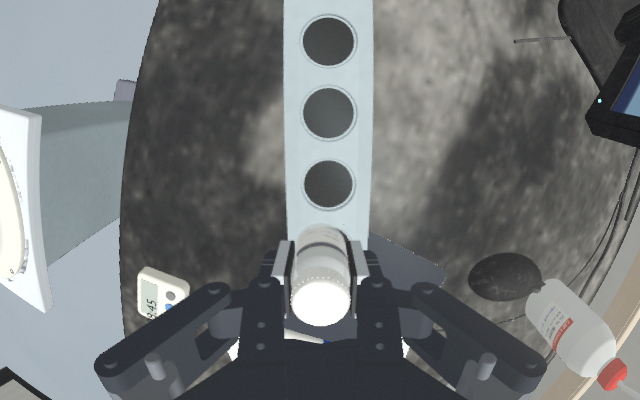

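Upright and held, with the target well at (328,184). I'm shifting by (5, 6) mm and descending, ending just above the floor, at the height where it contacted on picking.

Call:
{"name": "servo_tool", "arguments": {
  "plan": [
    [[3,3,3,0],[5,6,14,0],[5,6,32,0],[5,6,52,0],[5,6,71,0],[5,6,86,0],[5,6,97,0],[5,6,102,0],[5,6,104,0],[5,6,105,0]]
  ]
}}

```text
time: 15.55
ee_pos: [0.5287, 0.1792, 0.1953]
eef_rot: [0.0, 0.596, 0.803, 0.0]
wrist_force: [0.5, 0.3, 0.0]
finger_gap: 0.307
```

```bash
python3 - <<'E'
from h import *
from plant import arm
im=arm.camera('wrist')[:,:,::-1]
cv2.imwrite('pics/w9.png',im)
s=arm.state();print(s['ee_pos'],s['wrist_force'],s['finger_gap'])
E
```

```text
[0.52875324 0.17920024 0.19541154] [-0.48267175 -0.58097834 -0.21999519] 0.30338378020863405
```

View pics/w9.png

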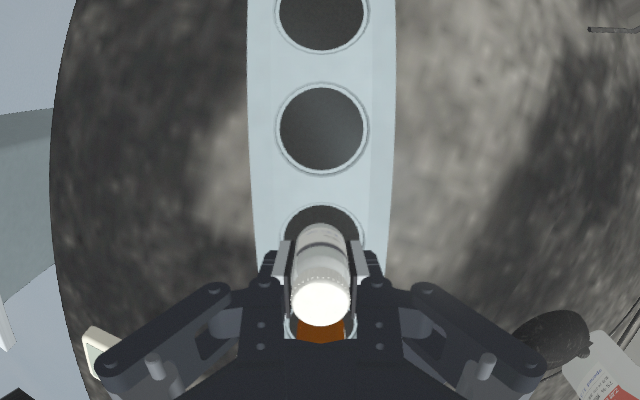

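Centred in the well. Lowering 1 mm, then releasing and lifting.

Call:
{"name": "servo_tool", "arguments": {
  "plan": [
    [[0,0,1,0],[0,0,1,0],[0,0,1,0],[0,0,1,0],[0,0,1,0],[0,0,1,0],[0,0,1,0],[0,0,-5,0],[0,0,-16,0],[0,0,-30,0]]
  ],
  "gripper": 60
}}

```text
time: 16.6
ee_pos: [0.5285, 0.1791, 0.2259]
eef_rot: [-0.0, 0.596, 0.803, -0.0]
wrist_force: [-0.7, 0.7, 0.2]
finger_gap: 0.764
```

```bash
python3 - <<'E'
from h import *
from plant import arm
p,a=np.array([.52422478,.17242436,.3]),.2947012
for r in ([5,6,105,0],[0,0,-30,0]):p,a=track(p,a,r); print(p,a)
print(to(p,a,.5853,-.2465,.3,-.2866))
im=arm.camera('wrist')[:,:,::-1]
cv2.imwrite('pics/w10.png',im)
s=arm.state();print(s['ee_pos'],s['wrist_force'],s['finger_gap'])
E
```

```text
[0.52851384 0.17895153 0.195     ] 0.2947012
[0.52851384 0.17895153 0.225     ] 0.2947012
[-423.6  -69.2  -75.    33.3]
[0.52914674 0.17930652 0.2282074 ] [1.09790223 1.09913753 2.60145168] 0.7639018401612261
```

View pics/w10.png

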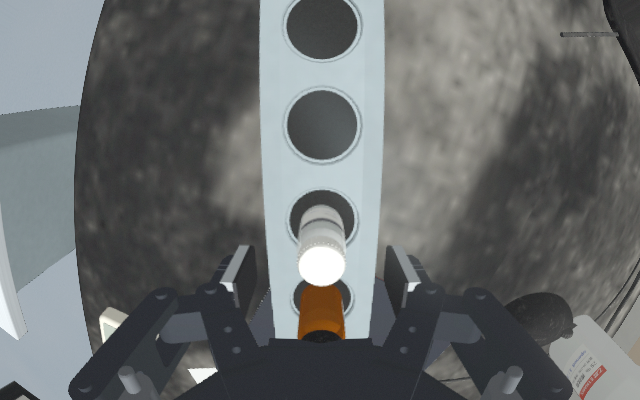

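White-cap vial stands at (322,230) in its well, with amber behind it. Next is the red-cap vial on the blue insert.

Call:
{"name": "servo_tool", "arguments": {
  "plan": [
    [[-3,0,-20,0],[-16,-2,-45,2],[-45,-7,-66,4],[-85,-14,-75,7],[-129,-21,-75,11],[-174,-28,-75,15],[-219,-36,-75,18],[-264,-43,-75,22],[-309,-50,-75,25],[-350,-57,-75,28]]
  ]
}}

```text
time: 17.65
ee_pos: [0.5757, -0.1746, 0.3009]
eef_rot: [0.0, 0.773, 0.634, 0.0]
wrist_force: [0.6, 1.0, -0.6]
finger_gap: 0.766
```

```bash
python3 - <<'E'
from h import *
p,a=np.array([.52851384,.17895153,.225]),.2947012
p,a=track(p,a,[-350,-57,-75,28]); print(p,a)
print(to(p,a,.5853,-.2465,.3,-.2866))
E
```

```text
[ 0.57563005 -0.17251549  0.3       ] -0.1939909905584123
[-70.7  23.8   0.    5.3]
```

Call:
{"name": "servo_tool", "arguments": {
  "plan": [
    [[-30,10,0,2],[-52,18,0,4],[-66,22,4,5],[-71,24,16,5],[-71,24,36,5],[-71,24,57,5],[-71,24,77,5],[-71,24,92,5],[-71,24,101,5],[-71,24,104,5]]
  ]
}}

```text
time: 18.65
ee_pos: [0.5855, -0.2461, 0.1952]
eef_rot: [-0.001, 0.799, 0.601, -0.0]
wrist_force: [0.4, -0.5, -0.4]
finger_gap: 0.765
```

```bash
python3 - <<'E'
from h import *
from plant import arm
p,a=np.array([.57563005,-.17251549,.3]),-.19399099
p,a=track(p,a,[-71,24,104,5]); print(p,a)
print(to(p,a,.5104,.2387,.3,.2979))
im=arm.camera('wrist')[:,:,::-1]
cv2.imwrite('pics/w11.png',im)
s=arm.state();print(s['ee_pos'],s['wrist_force'],s['finger_gap'])
E
```

```text
[ 0.58549274 -0.24681036  0.196     ] -0.28125745259971646
[ 445.6 -206.9 -104.   -33.2]
[ 0.58552276 -0.24622956  0.19543815] [-0.3185388  -0.38417883 -0.52353973] 0.7638967991126865
```

View pics/w11.png

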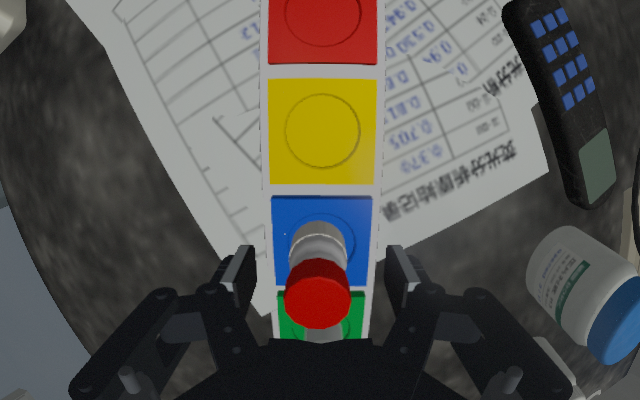

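The red-cap vial is at (318,285), between the pads. Closing.

Call:
{"name": "servo_tool", "arguments": {
  "plan": [
    [[0,0,0,0],[0,0,0,0],[0,0,0,0],[0,0,0,0],[0,0,0,0],[0,0,0,0],[0,0,0,0],[0,0,0,0],[0,0,0,0],[0,0,0,0]]
  ],
  "gripper": 255,
  "squeeze": 30
}}

```text
time: 19.7
ee_pos: [0.5858, -0.2467, 0.197]
eef_rot: [0.001, 0.799, 0.601, 0.0]
wrist_force: [-0.9, 1.0, 7.4]
finger_gap: 0.315
```

Call:
{"name": "servo_tool", "arguments": {
  "plan": [
    [[0,0,-8,0],[0,0,-28,0],[4,-2,-52,0],[16,-8,-76,-1],[40,-19,-94,-3],[76,-35,-103,-5],[118,-55,-104,-8],[162,-75,-104,-12],[206,-96,-104,-15],[250,-116,-104,-18]]
  ]
}}

```text
time: 20.7
ee_pos: [0.5429, 0.0275, 0.3009]
eef_rot: [0.0, 0.695, 0.719, 0.0]
wrist_force: [1.2, -0.4, -0.9]
finger_gap: 0.312
```

```bash
python3 - <<'E'
from h import *
p,a=np.array([.58549274,-.24681036,.196]),-.28125745
p,a=track(p,a,[250,-116,-104,-18]); print(p,a)
print(to(p,a,.5104,.2387,.3,.2979))
E
```

```text
[0.54344168 0.02556385 0.3       ] 0.03290181535897929
[214.1 -26.    0.  -15.2]
```

Call:
{"name": "servo_tool", "arguments": {
  "plan": [
    [[40,-5,0,-3],[80,-10,0,-6],[118,-14,0,-9],[152,-18,0,-11],[182,-22,0,-13],[203,-25,0,-15],[214,-26,0,-15],[214,-26,0,-15],[214,-26,0,-15],[214,-26,0,-15]]
  ]
}}

```text
time: 21.7
ee_pos: [0.5107, 0.2378, 0.3002]
eef_rot: [0.0, 0.596, 0.803, -0.0]
wrist_force: [0.6, 0.2, -0.8]
finger_gap: 0.31
```

```bash
python3 - <<'E'
from h import *
from plant import arm
p,a=np.array([.54344168,.02556385,.3]),.0329018
p,a=track(p,a,[214,-26,0,-15]); print(p,a)
print(to(p,a,.5104,.2387,.1965,.2979))
im=arm.camera('wrist')[:,:,::-1]
cv2.imwrite('pics/w12.png',im)
s=arm.state();print(s['ee_pos'],s['wrist_force'],s['finger_gap'])
E
```

```text
[0.51041604 0.23859274 0.3       ] 0.2947011877991494
[ 1.000e-01  0.000e+00  1.035e+02 -2.000e-01]
[0.51074921 0.23778717 0.3002367 ] [-0.27313196 -0.4963729  -0.8340572 ] 0.31014425064330503
```

View pics/w12.png

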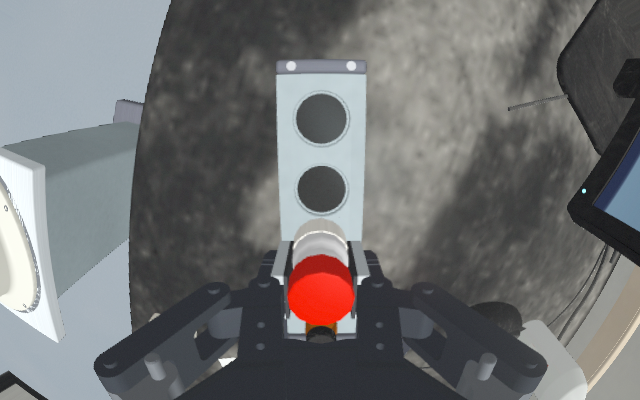

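Red-cap vial is upright above its well at (321,187). Descending.

Call:
{"name": "servo_tool", "arguments": {
  "plan": [
    [[0,0,3,0],[0,0,14,0],[0,0,32,0],[0,0,52,0],[0,0,71,0],[0,0,86,0],[0,0,97,0],[0,0,101,0],[0,0,103,0],[0,0,104,0]]
  ]
}}

```text
time: 22.75
ee_pos: [0.5106, 0.2388, 0.1964]
eef_rot: [0.0, 0.596, 0.803, 0.0]
wrist_force: [-0.8, 0.7, -0.6]
finger_gap: 0.309
```

```bash
python3 - <<'E'
from h import *
from plant import arm
im=arm.camera('wrist')[:,:,::-1]
cv2.imwrite('pics/w13.png',im)
s=arm.state();print(s['ee_pos'],s['wrist_force'],s['finger_gap'])
E
```

```text
[0.51063131 0.23883661 0.19643249] [-0.99352193 -0.88211051 -0.49099117] 0.3101975439200255
```

View pics/w13.png

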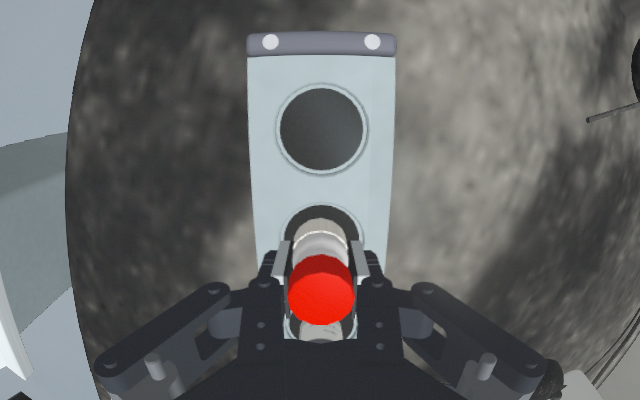

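Centred in the well at (321,240). Lowering 1 mm and releasing.

Call:
{"name": "servo_tool", "arguments": {
  "plan": [
    [[0,0,1,0],[0,0,1,0],[0,0,1,0],[0,0,1,0],[0,0,1,0],[0,0,1,0],[0,0,1,0],[0,0,-5,0],[0,0,-16,0],[0,0,-30,0]]
  ],
  "gripper": 60
}}

```text
time: 23.8
ee_pos: [0.5104, 0.2387, 0.227]
eef_rot: [-0.0, 0.596, 0.803, -0.0]
wrist_force: [0.0, 0.1, 1.0]
finger_gap: 0.765
```

```bash
python3 - <<'E'
from h import *
from plant import arm
p,a=np.array([.51041604,.23859274,.3]),.2947012
for r in ([0,0,104,0],[0,0,-30,0]):p,a=track(p,a,r); print(p,a)
print(to(p,a,.5678,-.3057,.3,-.2866))
im=arm.camera('wrist')[:,:,::-1]
cv2.imwrite('pics/w14.png',im)
s=arm.state();print(s['ee_pos'],s['wrist_force'],s['finger_gap'])
E
```

```text
[0.51041604 0.23859274 0.196     ] 0.2947012
[0.51041604 0.23859274 0.226     ] 0.2947012
[-537.5 -103.2  -74.    33.3]
[0.51102513 0.23901482 0.22922512] [1.24901005 0.99355061 3.72086495] 0.7688573456790714
```

View pics/w14.png

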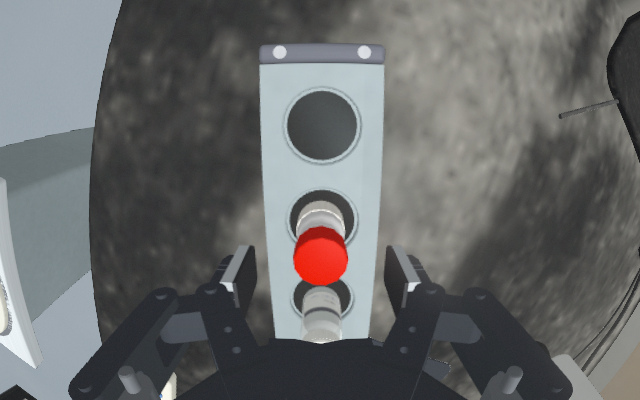

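Red-cap vial stands at (321,220) in its well. Last is the small vial on the green insert.

Call:
{"name": "servo_tool", "arguments": {
  "plan": [
    [[-3,0,-20,0],[-16,-3,-45,1],[-45,-9,-66,3],[-85,-16,-74,5],[-130,-25,-74,8],[-176,-34,-74,11],[-222,-43,-74,14],[-268,-51,-74,17],[-314,-60,-74,19],[-360,-69,-74,22]]
  ]
}}

```text
time: 24.85
ee_pos: [0.5489, -0.1277, 0.3009]
eef_rot: [0.0, 0.738, 0.674, 0.0]
wrist_force: [0.6, 0.7, -0.5]
finger_gap: 0.763
```

```bash
python3 - <<'E'
from h import *
p,a=np.array([.51041604,.23859274,.226]),.2947012
p,a=track(p,a,[-360,-69,-74,22]); print(p,a)
print(to(p,a,.5678,-.3057,.3,-.2866))
E
```

```text
[ 0.54895412 -0.12592861  0.3       ] -0.08927123543875248
[-177.4   34.8    0.    11.3]
```

Call:
{"name": "servo_tool", "arguments": {
  "plan": [
    [[-40,8,0,3],[-80,16,0,6],[-116,23,0,8],[-146,29,0,10],[-167,33,0,11],[-177,35,0,11],[-177,35,8,11],[-177,35,22,11],[-177,35,36,11],[-177,35,50,11]]
  ]
}}

```text
time: 25.85
ee_pos: [0.568, -0.304, 0.2485]
eef_rot: [-0.001, 0.799, 0.602, -0.0]
wrist_force: [0.5, 0.3, -0.2]
finger_gap: 0.764
```

Call:
{"name": "servo_tool", "arguments": {
  "plan": [
    [[0,0,13,0],[0,0,26,0],[0,0,38,0],[0,0,48,0],[0,0,55,0],[0,0,59,0],[0,0,60,0],[0,0,60,0],[0,0,60,0],[0,0,60,0]]
  ]
}}

```text
time: 26.85
ee_pos: [0.5683, -0.3052, 0.1906]
eef_rot: [0.0, 0.799, 0.601, 0.0]
wrist_force: [0.2, 0.7, -0.0]
finger_gap: 0.766
```

```bash
python3 - <<'E'
from h import *
from plant import arm
p,a=np.array([.54895412,-.12592861,.3]),-.08927124
p,a=track(p,a,[-177,35,110,11]); print(p,a)
print(to(p,a,.4922,.298,.3,.2979))
im=arm.camera('wrist')[:,:,::-1]
cv2.imwrite('pics/w15.png',im)
s=arm.state();print(s['ee_pos'],s['wrist_force'],s['finger_gap'])
E
```

```text
[ 0.56803472 -0.30534414  0.19      ] -0.28125745771937627
[ 558.6 -240.3 -110.   -33.2]
[ 0.56824094 -0.30522606  0.19056938] [0.48670165 0.07938249 0.33530634] 0.7636972514797844
```

View pics/w15.png

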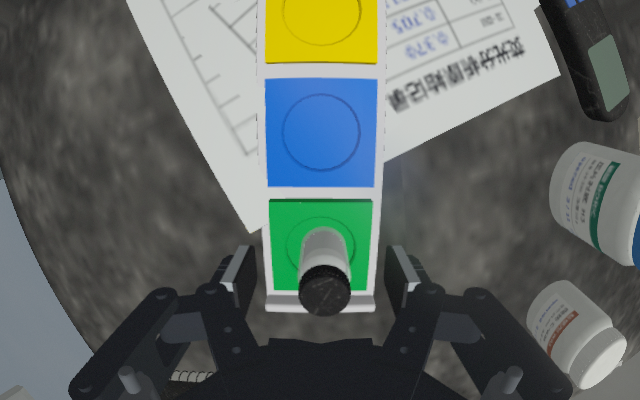

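The small vial is at (323,270), between the pads. Closing and lifting.

Call:
{"name": "servo_tool", "arguments": {
  "plan": [
    [[0,0,0,0],[0,0,0,0],[0,0,0,0],[0,0,0,0],[0,0,0,0],[0,0,0,0],[0,0,0,0],[0,0,0,0],[0,0,0,0],[0,0,0,0]]
  ],
  "gripper": 255,
  "squeeze": 30
}}

```text
time: 27.9
ee_pos: [0.5682, -0.3052, 0.1903]
eef_rot: [0.0, 0.799, 0.601, 0.0]
wrist_force: [-0.4, 0.0, 4.6]
finger_gap: 0.267
```

Call:
{"name": "servo_tool", "arguments": {
  "plan": [
    [[0,0,-8,0],[0,0,-28,0],[4,-2,-52,0],[16,-7,-78,-1],[40,-17,-98,-2],[76,-33,-108,-4],[118,-51,-110,-7],[162,-70,-110,-10],[206,-89,-110,-12],[250,-108,-110,-15]]
  ]
}}

```text
time: 28.9
ee_pos: [0.5332, -0.0333, 0.3007]
eef_rot: [0.0, 0.714, 0.701, 0.0]
wrist_force: [0.1, 0.9, -1.2]
finger_gap: 0.271
```

```bash
python3 - <<'E'
from h import *
p,a=np.array([.56803472,-.30534414,.19]),-.28125745
p,a=track(p,a,[250,-108,-110,-15]); print(p,a)
print(to(p,a,.4922,.298,.3,.2979))
E
```

```text
[ 0.53366932 -0.03519044  0.3       ] -0.019458062200850612
[332.3 -47.9   0.  -18.2]
```

Call:
{"name": "servo_tool", "arguments": {
  "plan": [
    [[44,-6,0,-3],[88,-13,0,-6],[132,-19,0,-9],[176,-25,0,-11],[218,-31,0,-13],[256,-37,0,-15],[288,-42,0,-17],[312,-45,0,-18],[326,-47,0,-18],[332,-48,0,-18]]
  ]
}}

```text
time: 29.9
ee_pos: [0.492, 0.2988, 0.3003]
eef_rot: [0.0, 0.595, 0.803, 0.0]
wrist_force: [0.1, -0.2, -0.5]
finger_gap: 0.271
```

Call:
{"name": "servo_tool", "arguments": {
  "plan": [
    [[0,0,0,0],[0,0,12,0],[0,0,26,0],[0,0,42,0],[0,0,57,0],[0,0,70,0],[0,0,81,0],[0,0,87,0],[0,0,90,0],[0,0,90,0]]
  ]
}}

```text
time: 30.9
ee_pos: [0.4922, 0.2978, 0.2101]
eef_rot: [-0.0, 0.596, 0.803, -0.0]
wrist_force: [-0.5, 0.5, -0.5]
finger_gap: 0.271
```

```bash
python3 - <<'E'
from h import *
from plant import arm
p,a=np.array([.53366932,-.03519044,.3]),-.01945806
for r in ([332,-48,0,-18],[0,0,90,0]):p,a=track(p,a,r); print(p,a)
print(to(p,a,.4922,.298,.19,.2979))
im=arm.camera('wrist')[:,:,::-1]
cv2.imwrite('pics/w16.png',im)
s=arm.state();print(s['ee_pos'],s['wrist_force'],s['finger_gap'])
E
```

```text
[0.49213807 0.29768064 0.3       ] 0.2947012053589793
[0.49213807 0.29768064 0.21      ] 0.2947012053589793
[ 0.3  0.2 20.  -0.2]
[0.4923161  0.29790863 0.21038271] [ 0.80415933  0.30262565 -0.02291827] 0.2723152068505004
```

View pics/w16.png

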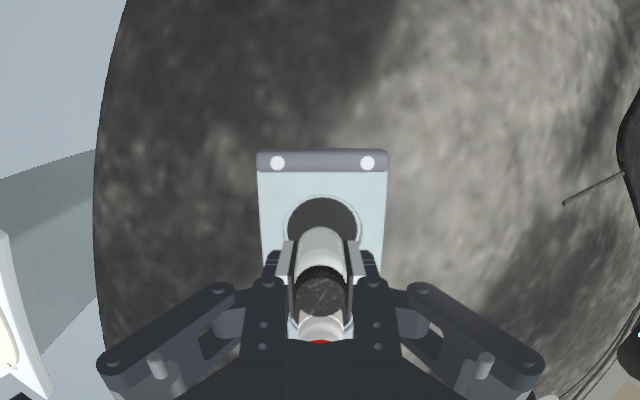

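The small vial is held upright, with its well at (322,230), centred. Lowering to the floor.

Call:
{"name": "servo_tool", "arguments": {
  "plan": [
    [[0,0,4,0],[0,0,9,0],[0,0,14,0],[0,0,17,0],[0,0,19,0],[0,0,20,0],[0,0,20.5,0],[0,0,20.5,0],[0,0,20.5,0],[0,0,20.5,0]]
  ]
}}

```text
time: 31.95
ee_pos: [0.4922, 0.2979, 0.1898]
eef_rot: [0.0, 0.596, 0.803, 0.0]
wrist_force: [0.1, 0.5, -0.0]
finger_gap: 0.271
```

Call:
{"name": "servo_tool", "arguments": {
  "plan": [
    [[0,0,0,0],[0,0,0,0],[0,0,0,0],[0,0,0,0],[0,0,0,0],[0,0,0,0],[0,0,0,0],[0,0,-5,0],[0,0,-16,0],[0,0,-30,0]]
  ],
  "gripper": 60
}}

```text
time: 32.95
ee_pos: [0.4921, 0.2978, 0.2205]
eef_rot: [-0.0, 0.596, 0.803, -0.0]
wrist_force: [-0.1, 0.1, 0.8]
finger_gap: 0.766
```

Call:
{"name": "servo_tool", "arguments": {
  "plan": [
    [[0,0,-20,0],[-5,0,-45,0],[-25,0,-75,0],[-55,0,-100,0],[-90,0,-120,0],[-125,0,-125,0],[-160,0,-125,0],[-195,0,-125,0],[-225,0,-125,0],[-245,0,-125,0]]
  ]
}}

```text
time: 33.95
ee_pos: [0.5637, 0.0615, 0.3461]
eef_rot: [0.001, 0.596, 0.803, 0.0]
wrist_force: [0.2, 0.6, -0.1]
finger_gap: 0.765
```

```bash
python3 - <<'E'
from h import *
from plant import arm
for n in('wrist','top','scene'): cv2.imwrite(f'pics/{n}17.png',arm.camera(n)[:,:,::-1])
s=arm.state();print(s['ee_pos'],s['wrist_force'],s['finger_gap'],s['time'])
a,b=[cv2.imread(f'pics/{n}17.png') for n in('scene','wrist')]
cv2.imwrite('pics/c17.png',np.vstack([cv2.resize(a[90:240,220:480],(520,300),interpolation=2),cv2.resize(b,(480,300))[:, :480] if 0 else cv2.copyMakeBorder(cv2.resize(b,(480,300)),0,0,0,40,0)]))
E
```

```text
[0.56349899 0.06246038 0.34581673] [ 0.12859678  0.58214296 -0.53255995] 0.7636328111102608 34.1
```

View pics/c17.png

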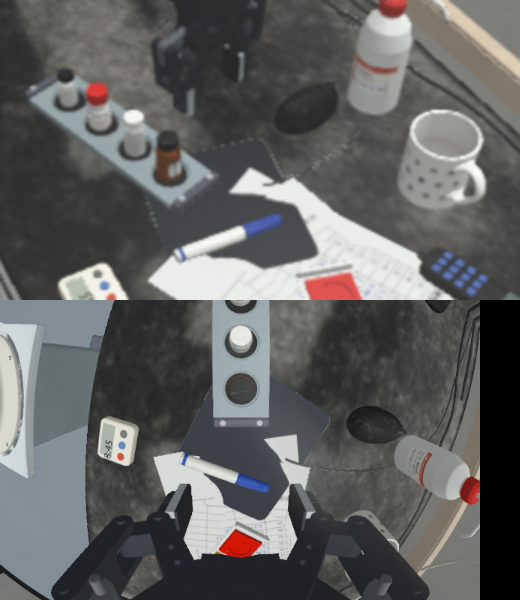

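View pics/top17.png

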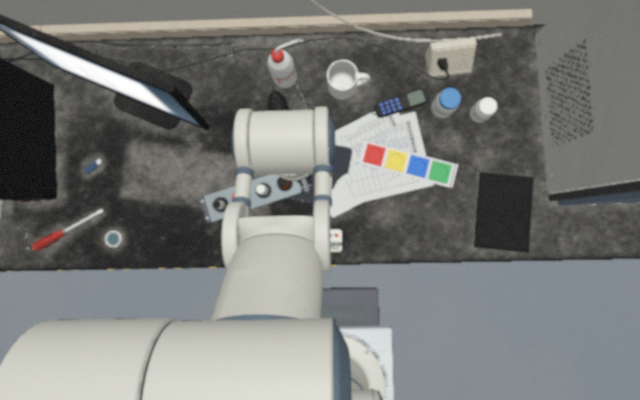

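All four stand upright in the wells. From the left: small black cap, red cap, white cap, amber. I'll check the cap positions numerically, then hand in.

```bash
python3 - <<'E'
from h import *
from plant import arm
info=arm.camera_info('scene'); c=np.array([.5195,.2091]); a=.2979
# cap-top centres read from 2x crop (offset 220,90)
for n,u,v,z in(('small',65,74,.056),('red',97,90,.066),('white',133,117,.064),('amber',167,138,.070)):
    p=plane(info,220+u/2,90+v/2,z)[:2]-c; print(n,'rack xy mm',(1000*np.array([p@[np.cos(a),np.sin(a)],p@[-np.sin(a),np.cos(a)]])).round(1))
print(arm.state()['wrist_force'])
E
```

```text
small rack xy mm [-2.3 88.7]
red rack xy mm [-0.8 28.9]
white rack xy mm [ -1.3 -35.6]
amber rack xy mm [ -1.9 -94.1]
[ 0.12859678  0.58214296 -0.53255995]
```

All are within about 5 mm of +93, +31, -31 and -93, so I'm handing in.

```bash
python3 -c "
from plant import arm
print(arm.job_done())"
```

```text
the job is handed in; nothing more can be done
None
```

All four vials are in the loading rack in reverse order, standing upright, and I handed the job in at about 34 s of robot time. From the left, the wells now hold the small black-cap vial, the red-cap vial, the white-cap vial and the amber vial.

- **Position:** the last scene picture showed every vial upright. Their cap centres were within about 2.5 mm of the well centres across the row and about 5 mm along it. That reading was by eye from an enlarged picture; the limit is 14 mm.
- **Height:** I didn't measure the resting heights from the pictures. Each vial was released at about the height where it would just touch the well floor, judging by its grip height at pick-up.
- **Clearance:** the gripper was open and clear of everything. No force reading went above about 8 N, and no vial was seen to tip.
- **Disagreement:** one wrist-camera reading of the right-end well was about 3 mm off the top-camera value because its outline was cut off. I used the top-camera value, and the amber vial sat centred there.

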